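# Bring the étagère's outrigger foot down onto its marble pad

### The job

Slide the green marble pad under the raised screw foot of the étagère's outrigger so that the foot is over the round cork-lined recess, and let go of the pad. Then screw the foot down with its black knob (clockwise) until it just bears on the floor of the recess: firm enough that the pad is lightly nipped, but without jacking up the stand. Do not disturb the other things on the bench.

Things in the scene. Friction and masses are not known exactly. Their poses are not given: they have to be found in the camera images.
- boss (a point): Middle of the top of the threaded boss (34 mm across, 34 to 58 mm above the bench) at the end of the outrigger, on the screw's axis; fixed. Its axes are the étagère's: the outrigger bar (14 mm wide, top at 56 mm) comes to the boss from +y; the étagère (300 x 220 mm on plan, 680 mm tall, bolted down) begins 190 mm from the boss on its +y side; the bench is open on the -y side. z up.
- knob (a point): Centre of the round knurled black knob (38 mm across, 28 mm high; the point is on its axis, half-way up, about 88 mm above the bench at the start) on top of the outrigger's vertical screw; its frame turns with the knob. Clockwise from above, knob and foot go down together 8 mm per turn (1.3 mm per rad). It turns with a steady friction of about 0.04 N m and stays where it is left.
- foot: The whole screw, one turning part: knob, screw through the boss, and below it on the same axis a flat steel disc 28 mm across, the foot, fixed to the screw. Origin on the axis near bench level. The disc starts 12 to 14 mm above the bench and has to go down 4 to 6 mm (0.5 to 0.7 turn) to bear in the recess; the exact gap is not known and must be felt.
- pad: Dark green marble foot pad lying loose and flat on the bench, 58 mm wide (its x) x 150 mm long (its y) x 10 mm thick, about 235 g, with a round recess with a tan cork lining (42 mm across, 1.5 mm deep) near its +y end. Origin: centre of the underside.
- pad_seat (a point): Centre of the recess's floor: 43 mm from the pad's middle towards its +y end, 8.5 mm above its underside. Axes as the pad's. The pad's top clears the raised foot by 2.5 to 4 mm. Once the foot bears here it rubs on it, so the torque at the knob climbs steeply, by about 0.007 N m for each newton on the foot. Light bearing is some 2 to 14 N.
- pad_grip (a point): Point in the pad's plain tail to hold it by (across its 58 mm width, in x), half-way through the thickness, 52 mm from the middle towards the -y end and 95 mm from the recess's centre. Axes as the pad's.
- jar: Bystander: green glass jar with a toggle-clasp lid, 96 mm across, 165 mm tall. Origin: centre of its underside.
- tagine: Bystander: clay tagine base, 205 mm across, 60 mm high. Origin: centre of its underside.
- bowl: Bystander: white ceramic sugar bowl with lid, 100 mm across (135 mm over the handles), 102 mm tall. Origin: centre of its underside.
- spanner: Bystander: steel spanner 170 mm long lying along its x axis.
- spare_foot: Bystander: spare steel screw foot standing on its disc (32 mm across, 59 mm tall). Origin: centre of its underside.
- level: Bystander: yellow spirit level, 200 mm (its x) x 24 x 46 mm high. Origin: centre of its underside.
There are look-alikes about, which are no part of the job. What is meant by the pad is not orange, and is the larger of those in its own colour.

How it is judged:
By the outcome, as a careful person would: the job done as asked, in the order asked, and still so for the second after the job is handed in, with the robot touching nothing.
It also fails if it takes over 72 s, if anything falls off the work surface, if the arm or the gripper's body presses on something with over 40 N, if the wrist force passes 120 N, or if a joint passes its speed limit or range.

### The arm

A 6-joint arm with a two-finger parallel gripper is mounted at the origin on the work surface. World frame = base frame: x ahead of the robot, y to its left, z up, the work surface at z = 0. Lengths are in m, angles in rad, forces in N, time in s.
With the tool pointing down it reaches from about 0.375 to 0.9 m from the base axis. Payload 3.1 kg.
Tool frame: the origin (TCP) lies midway between the tips of the shut fingers; the grasp point (between the pads) lies 19 mm behind it; z points along the fingers, y is the direction in which the jaws open and shut (so a half turn about z gives the same grasp; the last joint's range is limited). The gripper opens to 85 mm and grips with 20 to 120 N. Pads are 22 mm wide; open, the fingers measure 114 mm over their backs; the gripper's body (76 mm by 85 mm) begins 54 mm behind the grasp point. The pads swing forward as they close: fully open they stand 13 mm farther back than shut.
Start: joints at [0.936, 0.527, 1.433, -0, 1.181, -0.178], TCP at [0.275, 0.561, 0.231] pointing down, gripper open.
Joint ranges: [-3.08, 3.08], [-0.75, 2.2], [0.22, 2.44], [-1.43, 4.57], [0, 2.65], [-2.85, 2.85]. Speed limits (rad/s): [2.79, 2.79, 3.14, 3.14, 3.14, 3.14].

### API

Orientations are given as a unit quaternion [x, y, z, w].
In Python, from station import manip gives the robot as it stands. The module is installed in compiled form; this text tells all that it offers.
- The arm moves only by the tool drive_tool, never from a script. Its argument "deltas" is one flat list of numbers, 4 for each row, row after row: the shift along the tool's x, y, z in cm, then the turn about the tool's z in degrees. A call has 1 to 12 rows; each row is the pose to reach, as a shift and turn from the pose measured when the call began, along the tool's axes at that moment; what a row does not reach only later rows make up. A row lasts 1/10 s, in which the tool goes at most 50 mm and 8.59 degrees, less where a joint would pass 70% of its speed; a pose out of reach is approached as far as the arm can. A call with a gripper value outside its range is refused whole. "hand" is the finger opening in cm, from 0 to 8.54, set as the call begins (left out, the last holds). The fingers move at their own pace and stop on an object; "squeeze" is the grip in N (left out, the last holds). Time passes only in rows, so rows that repeat a pose let the fingers close. It gives the time, the measured TCP pose, the force and the opening at its end, in the units of the state.
- manip.sense(): the state, without advancing time (a new reading comes with each control period).
- manip.snapshot(name): name is "scene" or "top" or "wrist"; returns a dict with "frame" (420x560x3 uint8, red, green, blue), "depth" (420x560 float32, m along the optical axis (not along the pixel's ray), 0 where there is no reading), "fx", "fy", "cx", "cy" (pixels), "k1" (the pictures are not rectified: a ray, as slopes to the right and down, at radius r is drawn at 1 + k1 r^2 times it, then the intrinsics apply), "R" (3x3) and "t" (3): a world point X has camera coordinates R X + t. Camera axes: x right, y down, z forward; pixel columns grow to the right and rows downward; lengths in m; the calibration is good to about 2 mm. A picture is of the moment at which its call begins.
- manip.sign_off(): hands the job in, once; it reports no verdict.
The state is a dict: "t": time; "q": joint angles; "qd": joint speeds; "tau": joint torques, N m; "tcp_pos": TCP position; "tool_rot": TCP orientation; "force": force on the tool from outside, world axes, zero at the start; "ft_torque": the same for the moment, N m; "finger_gap": opening from 0.0 (shut) to 1.0 (fully open).
Only numpy, scipy, OpenCV 4.12 (cv2) and the standard library are available. Lean on these libraries where they do the work, as an engineer would, in place of code of your own. Each camera call takes 0.05 s, during which the arm holds its last target.

## Working session

There is one attempt and no reset: what is moved stays moved. The work goes in short steps, Python scripts to look and compute and a tool call to move; the robot and the scene stay as the last step left them, time stands still between calls to the robot, and variables do not carry over. Pictures are saved under pics/ and viewed, and the job is handed in when it is done.

Besides the shell and the picture viewer there is one more tool, called after ">>>" as name(argument=value, ...) on one line, values as JSON. drive_tool: Moves the arm, as the interface text tells. Its arguments: {"type":"object","properties":{"deltas":{"type":"array"},"hand":{"type":"number"},"squeeze":{"type":"number"}},"required":["deltas"]}

```bash
mkdir -p pics; cat > h.py <<'E'
import numpy as np,cv2
from station import manip
def snap(n,f=None):
    s=manip.snapshot(n)
    if f: cv2.imwrite('pics/'+f,cv2.cvtColor(s['frame'],cv2.COLOR_RGB2BGR))
    return s
def ray(s,u,v):
    K=np.array([[s['fx'],0,s['cx']],[0,s['fy'],s['cy']],[0,0,1.]])
    p=cv2.undistortPoints(np.array([[[u,v]]],float),K,np.array([s['k1'],0,0,0,0.]))[0,0]
    R=np.array(s['R']);t=np.array(s['t'])
    return -R.T@t, R.T@np.array([p[0],p[1],1])
def at_z(s,u,v,z):
    o,d=ray(s,u,v); return o+d*(z-o[2])/d[2]
def dep(s,u,v):
    o,d=ray(s,u,v); return o+d*s['depth'][int(round(v)),int(round(u))]
def proj(s,X):
    R=np.array(s['R']);t=np.array(s['t']);c=R@np.array(X,float)+t
    a,b=c[0]/c[2],c[1]/c[2];g=1+s['k1']*(a*a+b*b)
    return s['fx']*a*g+s['cx'],s['fy']*b*g+s['cy']
def cloud(s):
    K=np.array([[s['fx'],0,s['cx']],[0,s['fy'],s['cy']],[0,0,1.]])
    v,u=np.mgrid[0:420,0:560]
    p=cv2.undistortPoints(np.stack([u,v],-1).reshape(-1,1,2).astype(float),K,np.array([s['k1'],0,0,0,0.])).reshape(420,560,2)
    d=s['depth'];c=np.dstack([p[...,0]*d,p[...,1]*d,d])
    return (c-np.array(s['t']))@np.array(s['R'])
def tri(a,ua,b,ub):
    o1,d1=ray(a,*ua);o2,d2=ray(b,*ub)
    A=np.stack([d1,-d2],1);l=np.linalg.lstsq(A,o2-o1,rcond=None)[0]
    p,q=o1+l[0]*d1,o2+l[1]*d2
    return (p+q)/2,np.linalg.norm(p-q)
E
python3 - <<'E'
from h import *
np.set_printoptions(precision=4,suppress=True)
for n in ['scene','top','wrist']:
    s=snap(n,n+'0.png'); print(n,-np.array(s['R']).T@s['t'],s['fx'],s['k1'])
print(manip.sense())
E
```

```text
scene [ 0.974  -0.0332  0.9144] 381.0719920838759 -0.025134227695054343
top [ 0.361  -0.0571  1.1631] 431.78510813076815 -0.1366358295860872
wrist [0.2075 0.593  0.3721] 344.85938753317066 0.029780929381691496
{'t': 0.15, 'q': array([ 0.9365,  0.5283,  1.4336,  0.    ,  1.1814, -0.1785]), 'qd': array([-0.0011, -0.0011, -0.0021, -0.0009, -0.0004,  0.0005]), 'tau': array([ -0.0002, -44.2744, -17.8275,  -0.0003,   0.0055,  -0.    ]), 'tcp_pos': array([0.2748, 0.5607, 0.2305]), 'tool_rot': array([ 0.2259,  0.9741, -0.0008, -0.0003]), 'force': array([ 0.4269, -0.21  , -0.4451]), 'ft_torque': array([ 0.0157, -0.0279,  0.0794]), 'finger_gap': 1.0020111515913501}
```

View pics/scene0.png

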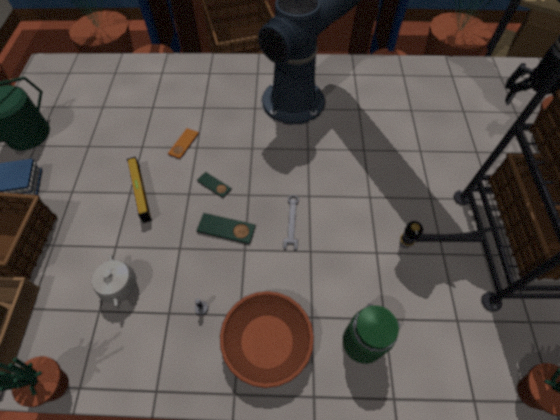

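View pics/top0.png

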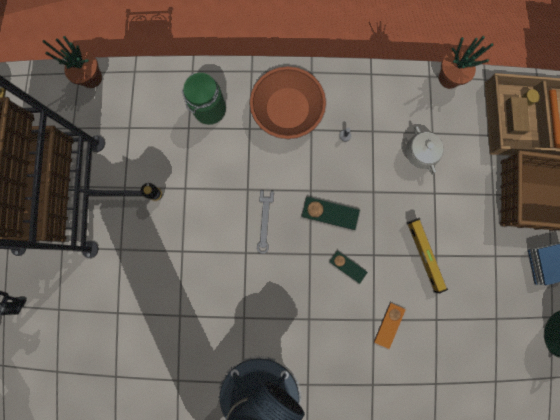

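View pics/wrist0.png

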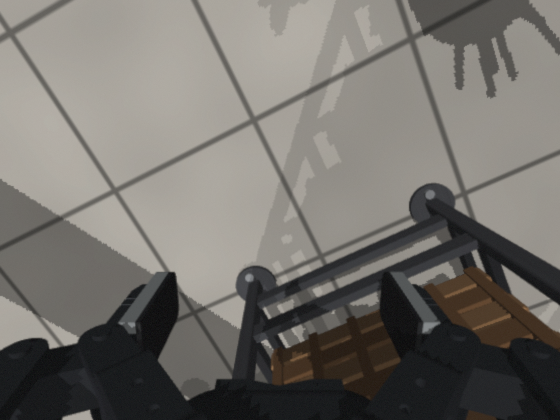

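The candidates, in scene/top pixels:
- large green slab at (226,229)/(331,213)
- small green slab at (214,184)/(348,266)
- orange slab at (184,143)/(390,325)

The large green one fits, since it is not orange and is the bigger of the two greens. I'll confirm in a crop and measure.

```bash
python3 - <<'E'
from h import *
np.set_printoptions(precision=4,suppress=True)
a=snap('scene');b=snap('top')
A=cv2.resize(a['frame'][160:270,170:310],None,fx=4,fy=4,interpolation=3)[:440,:560]
B=cv2.resize(b['frame'][160:300,100:380],None,fx=2,fy=2,interpolation=3)
C=np.vstack([cv2.resize(A,(560,400)),B[:, :560]][:1]); 
cv2.imwrite('pics/cropA.png',A[...,::-1]);cv2.imwrite('pics/cropB.png',cv2.resize(b['frame'][180:300,230:390],None,fx=4,fy=4,interpolation=3)[...,::-1])
cv2.imwrite('pics/cropK.png',np.hstack([cv2.resize(a['frame'][200:270,390:490],(400,280),interpolation=3),cv2.resize(b['frame'][160:230,80:180],(400,280),interpolation=3)])[...,::-1])
for n,s in (('scene',a),('top',b)):
    P=cloud(s);hsv=cv2.cvtColor(s['frame'],cv2.COLOR_RGB2HSV).astype(int)
    m=((hsv[...,0]>45)&(hsv[...,0]<95)&(hsv[...,1]>70)&(P[...,2]<.03)).astype(np.uint8)
    k,l,st,c=cv2.connectedComponentsWithStats(m)
    for i in range(1,k):
        if st[i,4]>150:
            q=P[l==i]; cc=max(cv2.findContours((l==i).astype(np.uint8),0,2)[0],key=cv2.contourArea)
            w=np.array([at_z(s,*p[0],.01)[:2] for p in cc],np.float32)
            print(n,c[i],st[i,4],q.mean(0),cv2.minAreaRect(w*1000))
for s,u,v in ((a,240,231),(b,315,209),(a,411,231),(b,150,190)): print(dep(s,u,v))
print(tri(a,(240,231),b,(315,209)))
E
```

```text
scene [ 31.892 140.432] 250 [ 0.2033 -0.8209  0.0182] ((190.8898468017578, -830.9553833007812), (67.65325164794922, 130.65399169921875), 44.01713943481445)
scene [214.5169 226.3933] 356 [ 0.4911 -0.2119  0.0097] ((490.4013366699219, -204.22386169433594), (96.80546569824219, 52.80437469482422), 77.21739959716797)
top [334.7219 213.9651] 802 [ 0.4889 -0.1918  0.0094] ((492.08758544921875, -179.6754913330078), (144.49899291992188, 53.336265563964844), 76.9154281616211)
top [352.9545 270.1678] 286 [ 0.3393 -0.2419  0.006 ] ((341.1004943847656, -238.6200408935547), (68.00090789794922, 33.38353729248047), 55.86589050292969)
top [549.994  331.5329] 167 [ 0.1696 -0.7981  0.0182] ((167.1996612548828, -805.63720703125), (38.83888626098633, 115.72650909423828), 81.7223129272461)
[ 0.5041 -0.1417  0.0106]
[ 0.5019 -0.1388  0.005 ]
[0.5439 0.2778 0.1052]
[0.5303 0.2838 0.1027]
(array([ 0.5018, -0.1405,  0.0064]), np.float64(0.003502426717622161))
```

View pics/cropB.png

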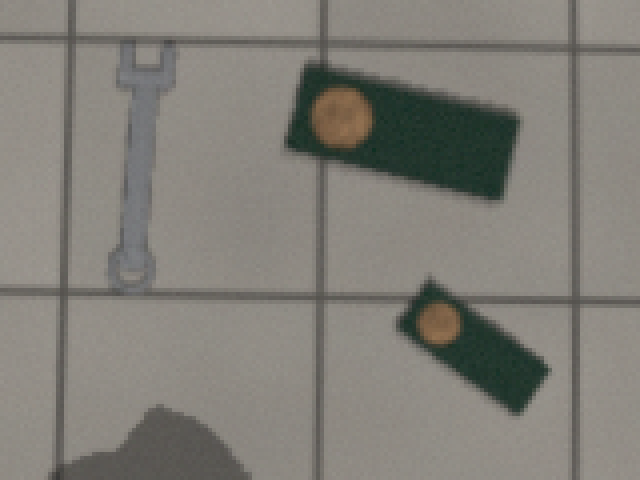

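View pics/cropK.png

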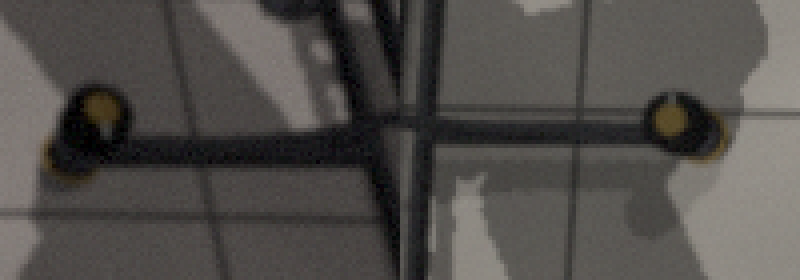

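The crop confirms it: the large green slab, cork recess at about (342,118) in the crop, at its +y end. The knob's brass-topped cap is at about (147.5,190) in the top view. The spanner lies between the two. Next I'll work out poses and the move.

```bash
cat >> h.py <<'E'
from scipy.spatial.transform import Rotation as Ro
def pose():
    s=manip.sense(); return s,np.array(s['tcp_pos']),Ro.from_quat(s['tool_rot']).as_matrix()
def yaw_x(R): return np.degrees(np.arctan2(R[1,0],R[0,0]))
def delta(p,yawdeg):
    "yawdeg: world direction of tool y axis (mod 180)"
    s,q,R=pose(); d=R.T@(np.array(p)-q)*100
    cur=np.degrees(np.arctan2(R[1,1],R[0,1])); e=(yawdeg-cur+90)%180-90
    print('cm',d.round(2),'turn',round(-e,2),'cur y yaw',round(cur,2),'tcp',q.round(4),'F',np.round(s['force'],1),'T',np.round(s['ft_torque'],3),'gap',round(s['finger_gap'],3),'t',round(s['t'],2),'q6',round(s['q'][5],2),'tiltz',R[:,2].round(4))
E
python3 - <<'E'
from h import *
np.set_printoptions(precision=4,suppress=True)
a=snap('scene');b=snap('top')
print('knobtop',tri(a,(415.5,226.8),b,(147.5,190)))
for n,u,v in (('bar1',85,190),('bar2',135,191)): print(n,at_z(b,u,v,.056))
for n,u,v in (('sp1',268,192),('sp2',263,250),('jar',203,82),('tag',288,103)): print(n,dep(b,u,v))
r=np.array([.5018,-.1405]);d=np.array([np.cos(np.radians(76.9)),np.sin(np.radians(76.9))])
print('grip',r-.095*d)
g=r-.095*d
delta([*g,.16],-13.1)
print(pose()[2])
E
```

```text
knobtop (array([0.5305, 0.2912, 0.1018]), np.float64(0.0010861708820517888))
bar1 [0.5351 0.4796 0.056 ]
bar2 [0.5345 0.3395 0.056 ]
sp1 [ 0.5467 -0.0106  0.0008]
sp2 [ 0.389  -0.0008  0.0012]
jar [0.7941 0.1509 0.1612]
tag [ 0.7996 -0.0608  0.0082]
grip [ 0.4803 -0.233 ]
cm [-53.39 -62.26   7.13] turn 76.98 cur y yaw 63.88 tcp [0.275  0.5611 0.2311] F [-0.  -0.3  0.5] T [-0.051  0.035 -0.008] gap 0.999 t 0.35 q6 -0.18 tiltz [-0.0003 -0.0004 -1.    ]
[[-0.8979  0.4402 -0.0003]
 [ 0.4402  0.8979 -0.0004]
 [ 0.0001 -0.0005 -1.    ]]
```

>>> drive_tool(deltas=[-53.4,-62.3,3,77,-53.4,-62.3,3,77,-53.4,-62.3,3,77,-53.4,-62.3,3,77,-53.4,-62.3,3,77,-53.4,-62.3,3,77,-53.4,-62.3,3,77,-53.4,-62.3,3,77,-53.4,-62.3,3,77,-53.4,-62.3,3,77,-53.4,-62.3,3,77,-53.4,-62.3,3,77], hand=8.54)

```text
t: 1.55
tcp_pos: [0.4254, -0.0215, 0.2097]
tool_rot: [0.783, 0.622, 0.0, 0.0]
force: [1.0, -0.7, 0.4]
finger_gap: 1.0
```

```bash
python3 -c "
from h import *
delta([.4803,-.233,.20],-13.1)"
```

```text
cm [-19.34  10.16   0.99] turn -0.04 cur y yaw -13.14 tcp [ 0.4254 -0.0215  0.2097] F [ 1.  -0.7  0.4] T [-0.031  0.027 -0.012] gap 1.0 t 1.55 q6 -0.08 tiltz [ 9.e-04 -6.e-04 -1.e+00]
```

>>> drive_tool(deltas=[-19.3,10.1,1,0,-19.3,10.1,1,0,-19.3,10.1,1,0,-19.3,10.1,1,0,-19.3,10.1,1,0,-19.3,10.1,1,0,-19.3,10.1,1,0,-19.3,10.1,1,0])

```text
t: 2.35
tcp_pos: [0.4791, -0.2309, 0.1997]
tool_rot: [0.783, 0.622, 0.0, -0.0]
force: [0.1, 0.9, -0.5]
finger_gap: 0.998
```

```bash
python3 -c "
from h import *
s=snap('wrist','w1.png')
for x in ([.5018,-.1405,.0085],[.4803,-.233,.01]): print(proj(s,x))
delta([.4803,-.233,.20],-13.1)"
```

```text
(np.float64(281.21767129290265), np.float64(82.54911184231344))
(np.float64(281.04992583294177), np.float64(185.82486344145545))
cm [-0.19  0.15 -0.01] turn 0.04 cur y yaw -13.06 tcp [ 0.4792 -0.2308  0.1999] F [0.3 0.3 0.1] T [-0.031  0.046  0.024] gap 1.0 t 2.4 q6 -0.43 tiltz [-1.e-04  4.e-04 -1.e+00]
```

View pics/w1.png

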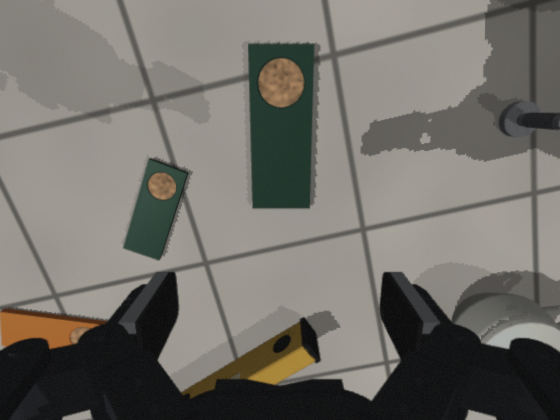

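The pad is at about (249–319, 43–208), with the recess at (281,82); projections agree. The jaws are aligned with the pad's width. Next: measure the pad precisely and check that the level clears the fingers.

```bash
cat > pad.py <<'E'
from h import *
np.set_printoptions(precision=4,suppress=True)
def pad(s,near,zt=.01):
    hsv=cv2.cvtColor(s['frame'],cv2.COLOR_RGB2HSV).astype(int)
    H,S,V=hsv[...,0],hsv[...,1],hsv[...,2]
    g=((H>50)&(H<95)&(S>90)).astype(np.uint8); t=((H>5)&(H<25)&(S>70)&(V>60)).astype(np.uint8)
    m=cv2.morphologyEx(g|t,cv2.MORPH_OPEN,np.ones((3,3)))
    k,l,st,c=cv2.connectedComponentsWithStats(m)
    u,v=map(int,proj(s,near)); i=l[v,u]
    cc=max(cv2.findContours((l==i).astype(np.uint8),0,2)[0],key=cv2.contourArea)
    w=np.array([at_z(s,*p[0],zt)[:2] for p in cc],np.float32)*1000
    print('rect',cv2.minAreaRect(w), cv2.approxPolyDP(cc,6,True)[:,0].tolist())
    k,l2,st,c=cv2.connectedComponentsWithStats(t*(l==i).astype(np.uint8))
    j=1+np.argmax(st[1:,4]); print('recess px',c[j],st[j],at_z(s,*c[j],zt))
    return c[j]
E
python3 - <<'E'
from pad import *
w=snap('wrist');b=snap('top');a=snap('scene')
cw=pad(w,[.4803,-.233,.01]);
hs=cv2.cvtColor(b['frame'],cv2.COLOR_RGB2HSV)
cb=pad(b,[.4803,-.233,.01]);ca=pad(a,[.4803,-.233,.01])
print(tri(w,cw,b,cb),tri(w,cw,a,ca),dep(w,*cw),dep(w,280,150))
for u,v in((412,222),(443,290)): print('lvl',at_z(b,u,v,.046))
print('lvl end w',dep(w,305,320),dep(w,320,360),dep(w,210,385))
E
```

```text
rect ((487.65728759765625, -201.5183868408203), (105.85286712646484, 54.1942253112793), 76.94660949707031) [[310, 94], [297, 102], [306, 110], [298, 119], [289, 113], [301, 126], [289, 126], [292, 137], [284, 137], [279, 157], [274, 142], [285, 121], [264, 113], [267, 133], [259, 143], [266, 146], [254, 141], [264, 154], [253, 164], [260, 188], [254, 206], [307, 206], [310, 118], [302, 101]]Traceback (most recent call last):
  File "<stdin>", line 3, in <module>
  File "pad.py", line 14, in pad
    j=1+np.argmax(st[1:,4]); print('recess px',c[j],st[j],at_z(s,*c[j],zt))
        ~~~~~~~~~^^^^^^^^^^
    return _wrapfunc(a, 'argmax', axis=axis, out=out, **kwds)
    return bound(*args, **kwds)
ValueError: attempt to get argmax of an empty sequence
```

```bash
sed -i "s/    hsv=.*/    fr=cv2.medianBlur(s['frame'],5); hsv=cv2.cvtColor(fr,cv2.COLOR_RGB2HSV).astype(int)/; s/^    g=.*/    g=((H>45)\&(H<105)\&(S>55)\&(V<110)).astype(np.uint8); t=((H>3)\&(H<28)\&(S>60)\&(V>60)).astype(np.uint8)/; s/cv2.MORPH_OPEN/cv2.MORPH_CLOSE/" pad.py
cat > m.py <<'E'
from pad import *
w=snap('wrist');b=snap('top');a=snap('scene')
cw=pad(w,[.4803,-.233,.01]);
cb=pad(b,[.4803,-.233,.01]);ca=pad(a,[.4803,-.233,.01])
print(tri(w,cw,b,cb),tri(w,cw,a,ca),dep(w,*cw),dep(w,280,150))
for u,v in((412,222),(443,290)): print('lvl',at_z(b,u,v,.046))
print('lvl end w',dep(w,305,320),dep(w,320,360),dep(w,210,385))
E
python3 m.py
```

```text
rect ((491.7315979003906, -181.94964599609375), (146.87437438964844, 56.894927978515625), 76.94861602783203) [[250, 44], [252, 204], [305, 206], [312, 46]]
recess px [279.8236  81.8348] [ 257   58   46   49 1780] [ 0.5014 -0.1402  0.01  ]
rect ((416.2600402832031, -30.79449462890625), (1061.865234375, 1725.6209716796875), 0.3865694999694824) [[0, 63], [13, 113], [0, 169], [0, 419], [183, 418], [169, 406], [178, 394], [166, 393], [165, 406], [150, 393], [153, 381], [159, 384], [148, 365], [152, 349], [139, 346], [128, 360], [137, 331], [130, 345], [123, 343], [126, 326], [117, 321], [112, 294], [140, 247], [184, 217], [245, 264], [233, 273], [250, 275], [253, 266], [258, 280], [266, 276], [196, 375], [218, 355], [292, 419], [345, 419], [318, 401], [324, 393], [310, 387], [313, 396], [269, 357], [289, 372], [295, 362], [305, 384], [307, 369], [318, 371], [300, 355], [289, 360], [295, 348], [278, 345], [248, 319], [276, 292], [297, 311], [290, 315], [308, 320], [305, 328], [335, 334], [323, 341], [341, 344], [340, 336], [350, 335], [345, 355], [364, 345], [347, 364], [355, 358], [370, 370], [369, 381], [377, 371], [383, 375], [377, 419], [559, 419], [559, 357], [544, 338], [559, 310], [559, 230], [500, 224], [501, 197], [502, 223], [515, 221], [516, 178], [509, 174], [516, 166], [508, 164], [516, 153], [489, 152], [484, 93], [497, 72], [556, 79], [559, 71], [478, 61], [471, 81], [446, 88], [435, 61], [99, 57], [101, 74], [82, 86], [64, 75], [61, 60]]Traceback (most recent call last):
  File "m.py", line 4, in <module>
    cb=pad(b,[.4803,-.233,.01]);ca=pad(a,[.4803,-.233,.01])
  File "pad.py", line 14, in pad
    j=1+np.argmax(st[1:,4]); print('recess px',c[j],st[j],at_z(s,*c[j],zt))
        ~~~~~~~~~^^^^^^^^^^
    return _wrapfunc(a, 'argmax', axis=axis, out=out, **kwds)
    return bound(*args, **kwds)
ValueError: attempt to get argmax of an empty sequence
```

```bash
python3 - <<'E'
from h import *
np.set_printoptions(precision=4,suppress=True)
w=snap('wrist');b=snap('top')
print(tri(w,(279.8,81.8),b,(315.3,209.3)),dep(w,280,82),dep(w,280,150),dep(w,230,230))
for u,v in((412,222),(443,290)): print('lvl',at_z(b,u,v,.046))
print('lvl end w',dep(w,305,320),dep(w,320,360),dep(w,210,385))
delta([.480,-.2326,.03],-13.05)
E
```

```text
(array([ 0.5019, -0.1402, -0.0023]), np.float64(4.9190732359512764e-05)) [ 0.5019 -0.141   0.0083] [ 0.4882 -0.2002  0.0086] [ 0.4175 -0.2712 -0.0012]
lvl [ 0.4671 -0.3919  0.046 ]
lvl [ 0.2903 -0.4731  0.046 ]
lvl end w [ 0.4724 -0.3943  0.0023] [ 0.4782 -0.4542 -0.0009] [ 0.3521 -0.4372  0.0243]
cm [-0.03  0.   17.  ] turn -0.06 cur y yaw -13.11 tcp [ 0.4799 -0.2322  0.2   ] F [-0.6  0.7 -0.6] T [ 0.059  0.008 -0.035] gap 1.001 t 2.8 q6 -0.43 tiltz [ 0.0009 -0.0006 -1.    ]
```

>>> drive_tool(deltas=[0,0,5,0,0,0,10,0,0,0,15,0,0,0,18,0,0,0,19.2,0,0,0,19.2,0,0,0,19.2,0], hand=7.2, squeeze=30)

```text
t: 3.5
tcp_pos: [0.4809, -0.2329, 0.009]
tool_rot: [0.783, 0.622, 0.0, 0.002]
force: [-0.3, 0.1, 0.4]
finger_gap: 0.841
```

```bash
python3 -c "
from h import *
s=snap('wrist','w2.png')
delta([.4800,-.2326,.0],-13.05)"
```

```text
cm [ 0.03 -0.14  0.95] turn -0.06 cur y yaw -13.11 tcp [ 0.4813 -0.2331  0.0095] F [ 0.3 -0.8  0.9] T [ 0.043 -0.023 -0.019] gap 0.844 t 3.55 q6 -0.43 tiltz [ 0.0036 -0.0027 -1.    ]
```

View pics/w2.png

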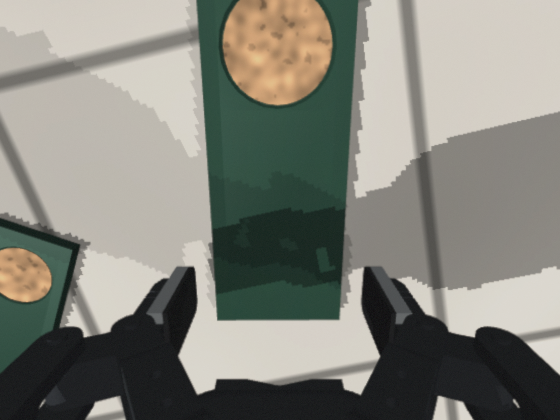

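The pad's tail (217–342 at row 310) is centred between the fingers. Descending to feel the bench.

>>> drive_tool(deltas=[0,0,0.6,0,0,-0.1,0.9,0,0,-0.1,0.9,0], hand=6.4)

```text
t: 3.85
tcp_pos: [0.4803, -0.233, 0.001]
tool_rot: [0.783, 0.622, 0.001, 0.002]
force: [-0.0, 0.6, 0.1]
finger_gap: 0.749
```

>>> drive_tool(deltas=[0,0,0.2,0,0,0,0.3,0,0,0,0.3,0])

```text
t: 4.15
tcp_pos: [0.4802, -0.2329, -0.0022]
tool_rot: [0.783, 0.622, 0.001, 0.002]
force: [-0.1, -0.3, -0.1]
finger_gap: 0.749
```

```bash
python3 -c "
from h import *
s=snap('wrist','w3.png')
delta([.4800,-.2326,.0],-13.05)"
```

```text
cm [ 0.02 -0.03 -0.22] turn -0.06 cur y yaw -13.11 tcp [ 0.4802 -0.2329 -0.0022] F [-0.2  0.1 -0.1] T [-0.021  0.059  0.028] gap 0.754 t 4.2 q6 -0.43 tiltz [ 0.0038 -0.0028 -1.    ]
```

View pics/w3.png

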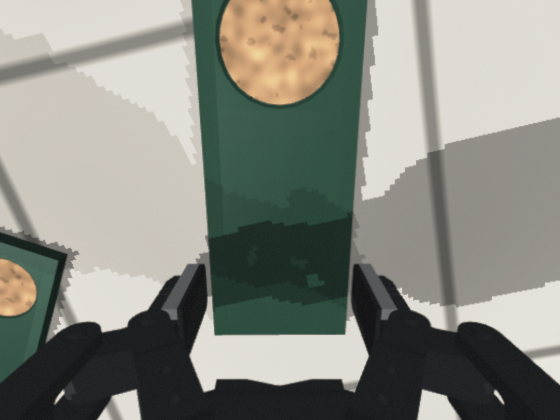

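>>> drive_tool(deltas=[0,0,0.1,0,0,0,0.2,0,0,0,0.3,0,0,0,0.3,0])

```text
t: 4.6
tcp_pos: [0.4802, -0.2329, -0.0053]
tool_rot: [0.783, 0.622, 0.001, 0.002]
force: [0.1, -0.1, 0.4]
finger_gap: 0.75
```

Still free; close gently here and watch the vertical force.

>>> drive_tool(deltas=[0,0,0,0,0,0,0,0,0,0,0,0,0,0,0,0,0,0,0,0], hand=5.0, squeeze=40)

```text
t: 5.1
tcp_pos: [0.4795, -0.2325, -0.0042]
tool_rot: [0.783, 0.622, 0.0, 0.002]
force: [-1.8, 1.4, 10.2]
finger_gap: 0.664
```

```bash
python3 -c "
from h import *
s=snap('wrist','w4.png')
delta([.4800,-.2326,.0],-13.05)"
```

```text
cm [ 0.    0.05 -0.42] turn -0.04 cur y yaw -13.09 tcp [ 0.4795 -0.2325 -0.0042] F [-2.5  0.6  9.6] T [ 0.13   0.657 -0.011] gap 0.665 t 5.15 q6 -0.43 tiltz [ 0.0023 -0.002  -1.    ]
```

View pics/w4.png

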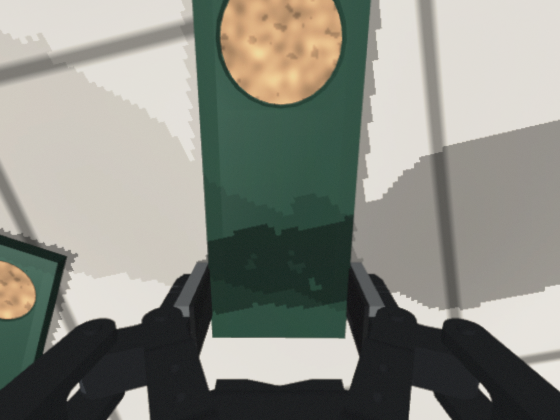

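The grasp is full depth, with the tips touching the bench at about 10 N. Squeeze harder and lift, to clear the spanner.

>>> drive_tool(deltas=[0,0,-0.1,0,0,0,-0.1,0,0,0,-1,0,0,0,-2.5,0,0,0,-4,0,0,0,-4,0], squeeze=75)

```text
t: 5.75
tcp_pos: [0.4805, -0.2332, 0.0374]
tool_rot: [0.783, 0.622, 0.001, 0.003]
force: [0.2, -0.0, -2.1]
finger_gap: 0.655
```

```bash
python3 -c "
from h import *
s=snap('wrist','w5.png');s=snap('scene','s5.png')
delta([.4800,-.2326,.0],-13.05)
delta([.535,.13,.05],0)"
```

```text
cm [0.01 0.04 3.59] turn -0.04 cur y yaw -13.09 tcp [ 0.4795 -0.2325  0.0359] F [ 0.5  0.  -2.1] T [-0.116  0.009  0.044] gap 0.656 t 5.85 q6 -0.43 tiltz [ 0.0027 -0.0024 -1.    ]
cm [36.56 -2.8  -1.48] turn -13.09 cur y yaw -13.09 tcp [ 0.4795 -0.2325  0.0359] F [ 0.5  0.  -2.1] T [-0.116  0.009  0.044] gap 0.656 t 5.85 q6 -0.43 tiltz [ 0.0027 -0.0024 -1.    ]
```

View pics/w5.png

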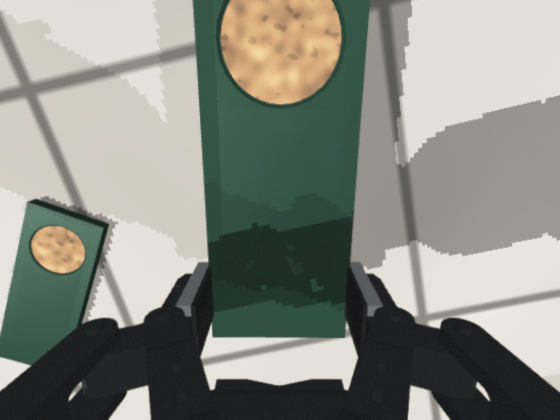

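View pics/s5.png

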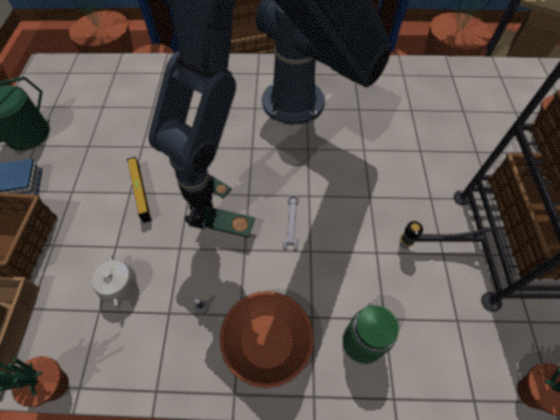

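The pad is held level and unslipped. Carry it over the spanner to just short of the boss.

>>> drive_tool(deltas=[1,0,0,0,3,0,0,-1,6,-0.5,0,-2,9,-1,0,-3,12,-1,0,-4,15.5,-1.5,0,-5.5,19,-1.5,0,-7,22.5,-1.5,0,-8.5,25.5,-2,0,-10,28,-2,0,-11,30,-2,0,-12,31.5,-2.1,0,-13])

```text
t: 7.05
tcp_pos: [0.5297, 0.0811, 0.0345]
tool_rot: [0.707, 0.707, -0.0, 0.001]
force: [0.1, -0.0, -1.9]
finger_gap: 0.656
```

```bash
python3 -c "
from h import *
s=snap('wrist','w6.png')
delta([.532,.105,.036],0)"
```

```text
cm [ 2.24  0.21 -0.14] turn 0.12 cur y yaw 0.12 tcp [0.53   0.0826 0.0346] F [ 0.3  0.9 -2. ] T [-0.034 -0.027  0.012] gap 0.651 t 7.1 q6 -0.05 tiltz [ 0.0018 -0.0015 -1.    ]
```

View pics/w6.png

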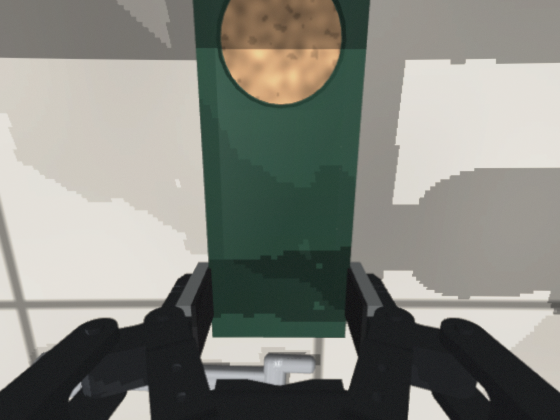

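>>> drive_tool(deltas=[1,0.1,0,0.1,2.2,0.2,0,0.1,2.2,0.2,1.5,0.1,2.2,0.2,3,0.1,2.2,0.2,3.5,0.1,2.2,0.2,3.7,0.1,2.2,0.2,3.8,0.1,2.2,0.2,3.8,0.1])

```text
t: 7.9
tcp_pos: [0.5323, 0.1044, -0.0031]
tool_rot: [0.707, 0.707, 0.0, 0.001]
force: [0.4, 0.3, -2.5]
finger_gap: 0.65
```

>>> drive_tool(deltas=[0,0,0.05,0,0,0,0.1,0,0,0,0.12,0,0,0,0.12,0], squeeze=40)

```text
t: 8.3
tcp_pos: [0.5327, 0.1043, -0.0038]
tool_rot: [0.707, 0.707, 0.001, 0.002]
force: [0.1, -1.0, 1.0]
finger_gap: 0.657
```

```bash
python3 -c "
from h import *
s=snap('scene','s7.png');b=snap('top','t7.png')
w=snap('wrist','w7.png')
for z in (.0085,.01): print(at_z(w,281,40,z),dep(w,281,40))
cv2.imwrite('pics/z7.png',np.hstack([cv2.resize(s['frame'][180:280,330:480],(400,267),interpolation=3),cv2.resize(b['frame'][150:250,100:250],(400,267),interpolation=3)])[...,::-1])
delta([.532,.19,-.004],0)"
```

```text
[0.53308215 0.19914033 0.0085    ] [0.53308792 0.19925738 0.00776724]
[0.53307034 0.19890071 0.01      ] [0.53308792 0.19925738 0.00776724]
cm [ 8.57 -0.08  0.01] turn -0.0 cur y yaw -0.0 tcp [ 0.5327  0.1043 -0.0038] F [ 0.1 -0.4  3.1] T [-0.087  0.091 -0.021] gap 0.655 t 8.45 q6 -0.01 tiltz [ 0.0034 -0.0015 -1.    ]
```

View pics/w7.png

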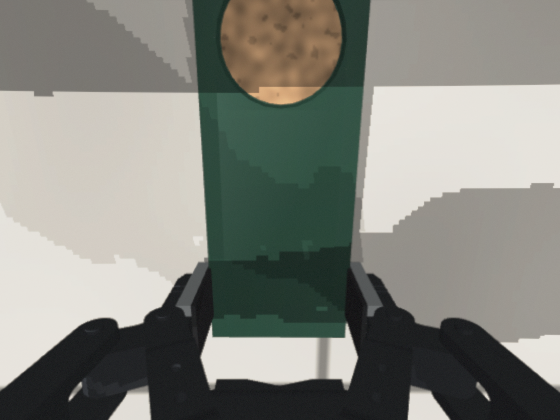

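View pics/z7.png

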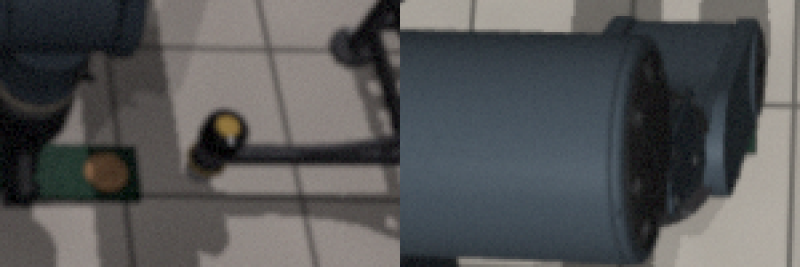

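The pad is flat on the bench, with the recess at (0.533, 0.199). Slide in.

>>> drive_tool(deltas=[0.7,0,0,0,1.5,0,0,0,2.5,-0.1,0,0,3.5,-0.1,0,0,4.3,-0.1,0,0,5,-0.1,0,0])

```text
t: 9.05
tcp_pos: [0.5315, 0.1552, -0.0038]
tool_rot: [0.707, 0.708, 0.0, 0.002]
force: [0.4, -3.9, 3.1]
finger_gap: 0.656
```

```bash
python3 -c "
from h import *
s=snap('scene')
cv2.imwrite('pics/z8.png',cv2.resize(s['frame'][180:280,330:480],(750,500),interpolation=3)[...,::-1])
delta([.531,.196,-.004],0)"
```

```text
cm [ 3.99 -0.05  0.02] turn 0.06 cur y yaw 0.06 tcp [ 0.5316  0.1561 -0.0038] F [-0.7  1.   2.8] T [0.089 0.162 0.036] gap 0.651 t 9.1 q6 0.09 tiltz [ 0.0035 -0.0011 -1.    ]
```

View pics/z8.png

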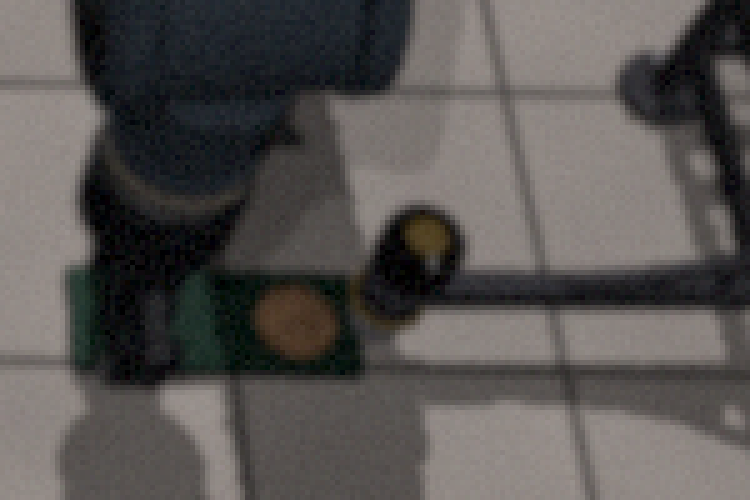

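>>> drive_tool(deltas=[0.7,0,0,0,1.4,0,0,0,2.1,0,0,0,2.8,-0.05,0,0,3.4,-0.05,0,0,3.8,-0.05,0,0,4,-0.05,0,0,4,-0.05,0,0])

```text
t: 9.9
tcp_pos: [0.5309, 0.1966, -0.0038]
tool_rot: [0.707, 0.707, 0.001, 0.001]
force: [-1.3, -0.9, 4.3]
finger_gap: 0.655
```

```bash
python3 -c "
from h import *
s=snap('scene')
cv2.imwrite('pics/z9.png',cv2.resize(s['frame'][180:280,330:480],(750,500),interpolation=3)[...,::-1])
delta([.531,.196,-.004],0)
snap('wrist','w9.png')"
```

```text
cm [-0.06  0.01  0.02] turn 0.02 cur y yaw 0.02 tcp [ 0.5309  0.1966 -0.0038] F [-0.8 -0.5  4.1] T [-0.136  0.23   0.069] gap 0.653 t 9.95 q6 0.16 tiltz [ 3.5e-03 -4.0e-04 -1.0e+00]
```

View pics/z9.png

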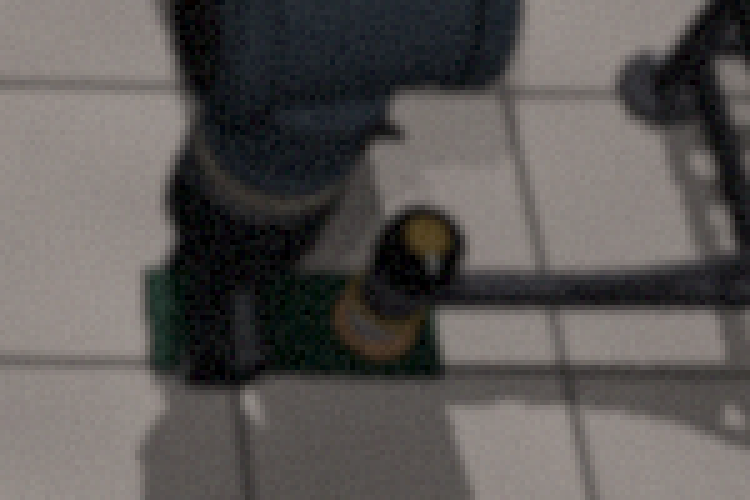

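View pics/w9.png

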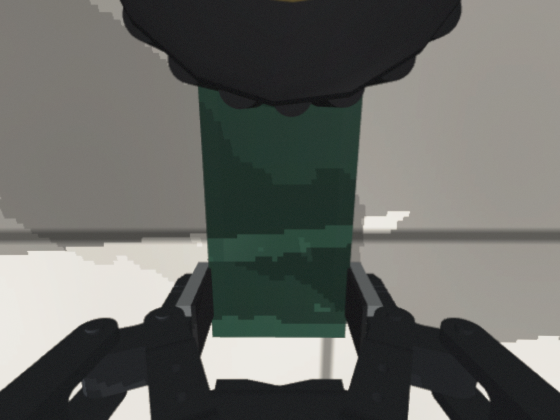

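```bash
python3 -c "
from h import *
np.set_printoptions(precision=4,suppress=True)
s=snap('wrist'); 
print(-np.array(s['R']).T@s['t'])
for u,v in ((292,3),(292,40),(292,80),(292,95),(292,105),(292,112)): print(v,dep(s,u,v))
for z in (.102,.098,.074): print(at_z(s,125,10,z),at_z(s,460,10,z),at_z(s,292,95,z),at_z(s,292,112,z))
"
```

```text
[0.5302 0.2706 0.1378]
3 [0.5302 0.2706 0.1378]
40 [0.5302 0.2706 0.1378]
80 [0.5302 0.2706 0.1378]
95 [0.5302 0.2706 0.1378]
105 [0.5302 0.2706 0.1378]
112 [0.5302 0.2706 0.1378]
[0.5163 0.2787 0.102 ] [0.5468 0.2787 0.102 ] [0.5316 0.2715 0.102 ] [0.5316 0.2699 0.102 ]
[0.5148 0.2796 0.098 ] [0.5486 0.2796 0.098 ] [0.5318 0.2716 0.098 ] [0.5318 0.2698 0.098 ]
[0.5055 0.285  0.074 ] [0.5597 0.285  0.074 ] [0.5327 0.2722 0.074 ] [0.5327 0.2694 0.074 ]
```

The pad sits within about 1 mm: recess at about (0.531, 0.292), knob axis at about (0.532, 0.2905). The foot shows inside the cork ring in the scene view at about (405,245). Release and rise.

>>> drive_tool(deltas=[0,0,0,0,0,0,0,0,0,0,0,0,0,0,0,0], hand=7.4)

```text
t: 10.45
tcp_pos: [0.5309, 0.1965, -0.004]
tool_rot: [0.707, 0.707, 0.001, 0.001]
force: [0.3, 0.1, 0.2]
finger_gap: 0.868
```

>>> drive_tool(deltas=[0,0,-0.5,0,0,0,-2,0,0,0,-5,0,0,0,-10,0,0,0,-15,0,0,0,-20,0,0,0,-20,0,0,0,-20,0])

```text
t: 11.25
tcp_pos: [0.5309, 0.1968, 0.1987]
tool_rot: [0.707, 0.707, 0.003, 0.003]
force: [-0.1, -0.4, -0.2]
finger_gap: 0.861
```

```bash
python3 -c "
from h import *
s=snap('wrist','w10.png');a=snap('scene')
cv2.imwrite('pics/z10.png',cv2.resize(a['frame'][180:280,330:480],(750,500),interpolation=3)[...,::-1])
delta([.5317,.2905,.2],0)
for p in ([.5317,.2905,.102],[.5315,.2916,.0085]): print(proj(s,p),proj(a,p))
"
```

```text
cm [ 9.41  0.26 -0.45] turn -0.02 cur y yaw -0.02 tcp [0.5291 0.1964 0.1956] F [ 0.2  0.5 -0.4] T [0.018 0.008 0.026] gap 0.868 t 11.35 q6 0.16 tiltz [ 1.5e-03 -4.0e-04 -1.0e+00]
(np.float64(279.60086606361875), np.float64(72.57413504961019)) (np.float64(415.0982100587974), np.float64(227.216736979796))
(np.float64(278.4399853661861), np.float64(80.63712497369718)) (np.float64(404.4059584203746), np.float64(244.02824867396154))
```

View pics/w10.png

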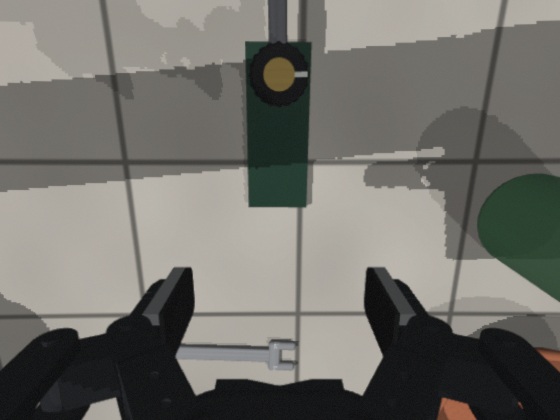

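View pics/z10.png

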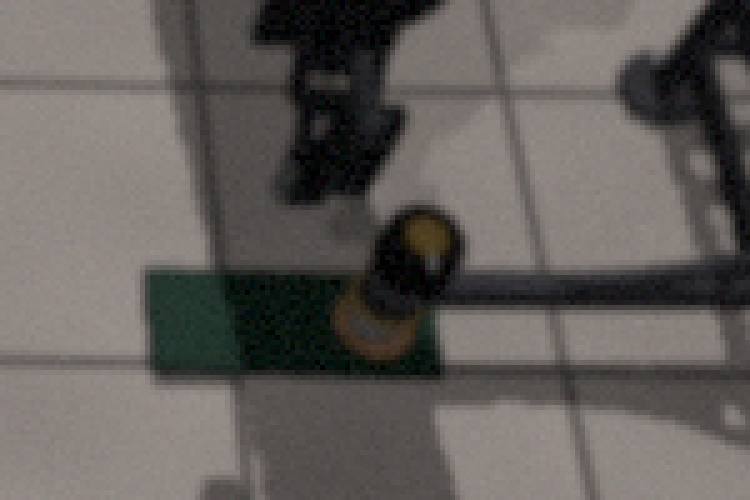

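The pad stays put, and knob brass (279,74) matches its predicted (279.6,72.6). Move over the knob while unwinding the wrist, so one grasp covers the whole turn.

```bash
python3 -c "
from h import *
w=snap('wrist')
print(at_z(w,247,42,.01),at_z(w,311,42,.01),at_z(w,249,208,.01),at_z(w,307,208,.01))
delta([.5317,.2900,.2],0)
"
```

```text
[0.50148645 0.32149053 0.01      ] [0.5563473  0.32145385 0.01      ] [0.49916336 0.17304874 0.01      ] [0.55655757 0.17301067 0.01      ]
cm [ 9.37  0.28 -0.52] turn -0.02 cur y yaw -0.02 tcp [0.5289 0.1963 0.1948] F [ 0.3  0.1 -0.1] T [ 0.02   0.022 -0.052] gap 0.871 t 11.4 q6 0.16 tiltz [ 1.e-04 -7.e-04 -1.e+00]
```

>>> drive_tool(deltas=[2,0,0,-8,4,0,0,-16,6,0.1,0,-24,8,0.2,0,-32,9.4,0.2,0,-40,9.4,0.2,0,-48,9.4,0.2,0,-56,9.4,0.2,0,-64,9.4,0.2,0,-72,9.4,0.2,0,-80,9.4,0.2,0,-88,9.4,0.2,0,-96], hand=6)

```text
t: 12.6
tcp_pos: [0.5297, 0.2899, 0.1923]
tool_rot: [-0.055, 0.998, -0.001, -0.002]
force: [0.7, 0.7, 0.5]
finger_gap: 0.701
```

>>> drive_tool(deltas=[0,0,0,-8,0,0,0,-16,0,0,0,-24,0,0,0,-32,0,0,0,-40,0,0,0,-48,0,0,0,-54,0,0,0,-58,0,0,0,-58])

```text
t: 13.5
tcp_pos: [0.5285, 0.2895, 0.1902]
tool_rot: [-0.532, 0.847, 0.001, -0.005]
force: [-0.4, 0.2, -1.0]
finger_gap: 0.705
```

```bash
python3 -c "
from h import *
delta([.5317,.2900,.074],25)
w=snap('wrist','w11.png');print(proj(w,[.5317,.29,.102]))
"
```

```text
cm [-0.27 -0.33 11.61] turn -50.71 cur y yaw 154.29 tcp [0.5285 0.2895 0.1902] F [-0.4  0.2 -1. ] T [-0.006  0.03   0.006] gap 0.705 t 13.5 q6 -2.38 tiltz [-0.0088 -0.0035 -1.    ]
(np.float64(274.1114637435226), np.float64(221.4880181464271))
```

View pics/w11.png

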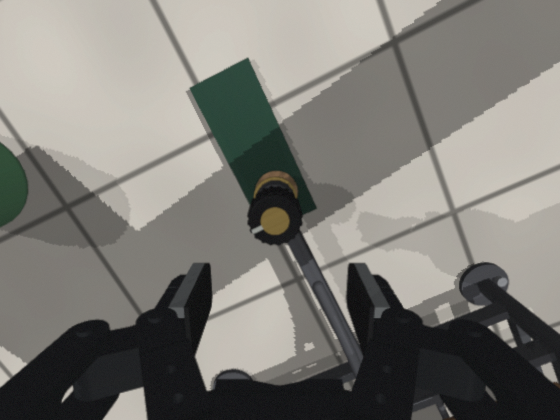

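The knob brass is at (275,221), as predicted, with the cork visible just behind it and the jaws on either side. Descend.

>>> drive_tool(deltas=[-0.3,-0.3,3,0,-0.3,-0.3,6,0,-0.3,-0.3,8.5,0,-0.3,-0.3,9.5,0,-0.3,-0.3,9.5,0])

```text
t: 14.05
tcp_pos: [0.5305, 0.2901, 0.0934]
tool_rot: [-0.531, 0.847, 0.001, -0.007]
force: [0.0, 0.8, 0.4]
finger_gap: 0.702
```

```bash
python3 -c "
from h import *
delta([.5317,.2900,.074],154.3)
w=snap('wrist','w12.png');print(proj(w,[.5317,.29,.102]))
"
```

```text
cm [-0.06 -0.13  1.94] turn -0.13 cur y yaw 154.17 tcp [0.5305 0.2901 0.0934] F [0.  0.8 0.4] T [ 0.01  -0.002 -0.035] gap 0.702 t 14.05 q6 -2.37 tiltz [-0.0127 -0.0048 -0.9999]
(np.float64(276.5543116653433), np.float64(288.88610928635944))
```

View pics/w12.png

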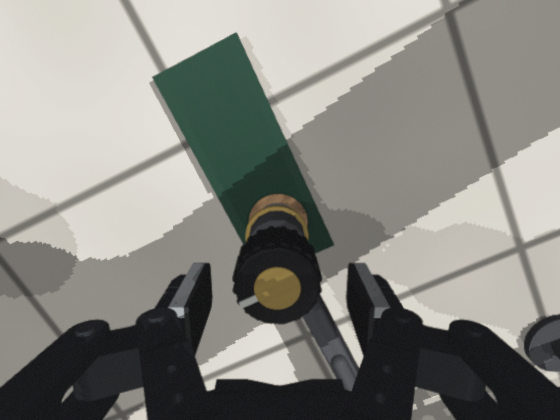

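>>> drive_tool(deltas=[-0.1,-0.1,1,0,-0.1,-0.1,2,0,-0.1,-0.1,2,0])

```text
t: 14.4
tcp_pos: [0.5321, 0.2906, 0.0739]
tool_rot: [-0.531, 0.847, 0.001, -0.006]
force: [-0.4, 0.6, 0.2]
finger_gap: 0.703
```

>>> drive_tool(deltas=[0,0,0,0,0,0,0,0,0,0,0,0,0,0,0,0,0,0,0,0,0,0,0,0], hand=3.0, squeeze=30)

```text
t: 15.0
tcp_pos: [0.532, 0.2907, 0.0742]
tool_rot: [-0.531, 0.847, 0.001, -0.006]
force: [-2.1, 1.1, 1.7]
finger_gap: 0.44
```

```bash
python3 -c "
from h import *
delta([.5317,.2900,.074],154.3)
w=snap('wrist','w13.png')
"
```

```text
cm [ 0.08 -0.    0.02] turn -0.13 cur y yaw 154.17 tcp [0.532  0.2907 0.0742] F [-2.1  1.1  1.7] T [ 0.004  0.141 -0.009] gap 0.44 t 15.0 q6 -2.37 tiltz [-0.0115 -0.0043 -0.9999]
```

View pics/w13.png

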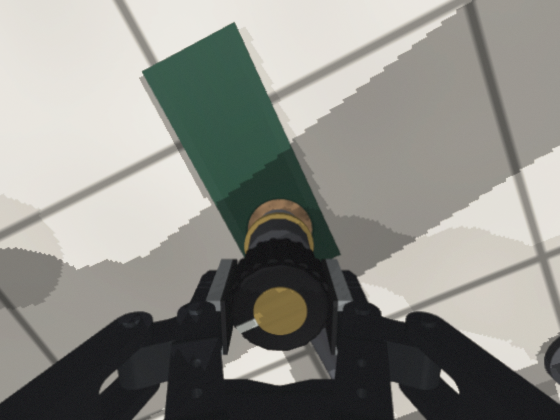

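The knob is gripped with low side force. Turn the first 90°, following it down by 2 mm.

>>> drive_tool(deltas=[0,0,0.02,8,0,0,0.04,16,0,0,0.05,24,0,0,0.07,32,0,0,0.09,40,0,0,0.11,48,0,0,0.13,56,0,0,0.14,64,0,0,0.16,72,0,0,0.18,80,0,0,0.2,88,0,0,0.2,90])

```text
t: 16.25
tcp_pos: [0.5324, 0.2906, 0.0722]
tool_rot: [0.225, 0.974, -0.003, -0.005]
force: [-0.4, -1.1, 0.4]
finger_gap: 0.434
```

```bash
python3 -c "
from h import *
delta([.5317,.2900,.074],154.3)
w=snap('wrist','w14.png')
print(manip.sense()['ft_torque'])
"
```

```text
cm [ 0.04 -0.09 -0.18] turn 89.68 cur y yaw 63.98 tcp [0.5324 0.2906 0.0722] F [-0.4 -1.1  0.4] T [ 0.348 -0.144  0.039] gap 0.434 t 16.25 q6 -0.8 tiltz [-0.0106 -0.0039 -0.9999]
[ 0.36174203 -0.19340793 -0.04099673]
```

View pics/w14.png

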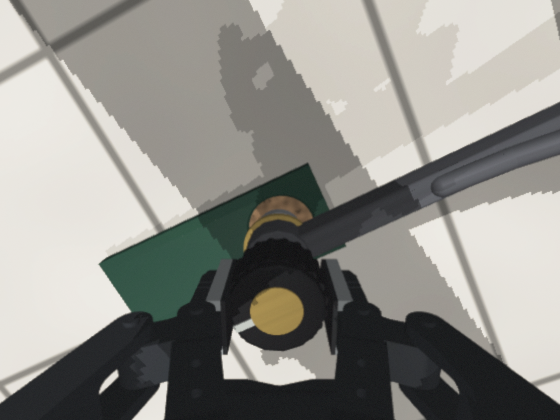

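```bash
cat > st.py <<'E'
from h import *
np.set_printoptions(precision=4,suppress=True)
T=[];U=[];F=[]
for i in range(6):
    s=manip.sense();T.append(s['ft_torque'][2]);U.append(s['tau'][5]);F.append(s['force'][2]); manip.snapshot('wrist')
_,q,R=pose();print('t',round(s['t'],2),'Tz',np.mean(T),np.std(T),'tau6',np.array(U),'Fz',np.mean(F),'yawY',np.degrees(np.arctan2(R[1,1],R[0,1])),'q6',s['q'][5],'tcp',q,'gap',s['finger_gap'])
E
python3 st.py
```

```text
t 16.55 Tz -0.01639604623664943 0.029020947677930328 tau6 [ 0.107   0.0981  0.0017 -0.0297 -0.034  -0.03  ] Fz 0.24066422691790224 yawY 64.18811640722015 q6 -0.8038714235928199 tcp [0.5324 0.2906 0.0722] gap 0.4373678714677812
```

>>> drive_tool(deltas=[0,0,0.02,8,0,0,0.04,16,0,0,0.05,24,0,0,0.07,32,0,0,0.09,40,0,0,0.11,46,0,0,0.11,49,0,0,0.12,52,0,0,0.13,55,0,0,0.13,58])

```text
t: 17.6
tcp_pos: [0.5324, 0.2901, 0.0709]
tool_rot: [0.668, 0.744, -0.005, -0.002]
force: [-1.6, -3.0, 0.1]
finger_gap: 0.433
```

```bash
python3 st.py
```

```text
t 17.85 Tz -0.012747652904301568 0.031215996448153985 tau6 [-0.3038  0.0702  0.1377  0.0106 -0.0245 -0.0108] Fz 0.4816546328359803 yawY 6.263204780564868 q6 0.2074812469287579 tcp [0.5324 0.2902 0.0709] gap 0.43763082845765094
```

>>> drive_tool(deltas=[0,0,0.01,2,0,0,0.01,4,0,0,0.015,6,0,0,0.02,8,0,0,0.02,10])

```text
t: 18.4
tcp_pos: [0.5323, 0.29, 0.0707]
tool_rot: [0.73, 0.684, -0.006, -0.002]
force: [-1.6, -3.5, 1.4]
finger_gap: 0.438
```

```bash
python3 st.py
```

```text
t 18.65 Tz -0.004869303338196213 0.027068169967142182 tau6 [-0.1909  0.0386  0.0726 -0.0105 -0.0304 -0.0187] Fz 0.8170259946080431 yawY -3.690103446475075 q6 0.38132600038055664 tcp [0.5323 0.29   0.0707] gap 0.4312143937368551
```

>>> drive_tool(deltas=[0,0,0,1,0,0,0,2,0,0,0.01,3,0,0,0.01,4,0,0,0.01,5,0,0,0.01,6])

```text
t: 19.3
tcp_pos: [0.5323, 0.29, 0.0705]
tool_rot: [0.765, 0.644, -0.006, -0.001]
force: [-1.1, -3.3, 0.6]
finger_gap: 0.436
```

```bash
cat > s1.py <<'E'
from h import *
np.set_printoptions(precision=4,suppress=True)
s=manip.sense();_,q,R=pose()
print('t',round(s['t'],2),'T',np.array(s['ft_torque']),'tau6',s['tau'][5],'qd6',s['qd'][5],'q6',s['q'][5],'yaw',np.degrees(np.arctan2(R[1,1],R[0,1])),'F',np.array(s['force']))
E
python3 s1.py
```

```text
t 19.3 T [-0.4429 -0.4228  0.0315] tau6 -0.07749502547085285 qd6 0.17284076101283713 q6 0.4875898112419143 yaw -9.769531510636286 F [-1.0972 -3.3294  0.6195]
```

>>> drive_tool(deltas=[0,0,0,1,0,0,0,2,0,0,0.01,3])

```text
t: 19.6
tcp_pos: [0.5322, 0.2899, 0.0705]
tool_rot: [0.782, 0.624, -0.006, -0.001]
force: [-1.0, -3.3, 0.8]
finger_gap: 0.436
```

```bash
python3 s1.py
```

```text
t 19.6 T [-0.4424 -0.4417 -0.0596] tau6 -0.07809848058968782 qd6 0.1711051707120555 q6 0.5414071344981597 yaw -12.84820520896747 F [-1.0103 -3.26    0.7519]
```

>>> drive_tool(deltas=[0,0,0,1,0,0,0,2,0,0,0.01,3])

```text
t: 19.9
tcp_pos: [0.5322, 0.2899, 0.0704]
tool_rot: [0.798, 0.602, -0.006, -0.001]
force: [-1.1, -3.6, 1.4]
finger_gap: 0.435
```

```bash
python3 s1.py
```

```text
t 19.9 T [-0.5177 -0.4244  0.0399] tau6 -0.07851025555282831 qd6 0.17330450713982462 q6 0.5951929402448201 yaw -15.930596186631126 F [-1.0956 -3.5757  1.4423]
```

In steady 10°/s turning, tau6 repeats to ±0.0005 N m (−0.078), so it makes a fine feel sensor. Bearing of 6 N should raise it by about 0.04. 170° done.

>>> drive_tool(deltas=[0,0,0,1,0,0,0,2,0,0,0.01,3,0,0,0.01,4,0,0,0.01,5,0,0,0.01,6])

```text
t: 20.5
tcp_pos: [0.5321, 0.2899, 0.0703]
tool_rot: [0.829, 0.559, -0.006, -0.001]
force: [-2.4, -3.2, 1.5]
finger_gap: 0.437
```

```bash
python3 s1.py
```

```text
t 20.5 T [-0.5924 -0.3688  0.04  ] tau6 -0.07907027145847678 qd6 0.17208169139283946 q6 0.701355362146636 yaw -22.00785729417606 F [-2.3861 -3.2007  1.4619]
```

>>> drive_tool(deltas=[0,0,0,1,0,0,0,2,0,0,0.01,3,0,0,0.01,4,0,0,0.01,5])

```text
t: 21.0
tcp_pos: [0.532, 0.2899, 0.0702]
tool_rot: [0.853, 0.522, -0.006, -0.001]
force: [-2.0, -3.8, 1.3]
finger_gap: 0.436
```

```bash
python3 s1.py
```

```text
t 21.0 T [-0.6549 -0.3103 -0.0092] tau6 -0.07974481908604503 qd6 0.17350418693478215 q6 0.7901142966379848 yaw -27.094413057908614 F [-2.0061 -3.8359  1.264 ]
```

>>> drive_tool(deltas=[0,0,0,1,0,0,0,2,0,0,0.01,3,0,0,0.01,4])

```text
t: 21.4
tcp_pos: [0.532, 0.2899, 0.0701]
tool_rot: [0.871, 0.491, -0.006, -0.0]
force: [-1.3, -3.5, 1.7]
finger_gap: 0.434
```

```bash
python3 s1.py
```

```text
t 21.4 T [-0.6517 -0.3408  0.0295] tau6 -0.08020355366170406 qd6 0.1721550852577266 q6 0.8613790086811766 yaw -31.179503709649147 F [-1.2728 -3.4505  1.732 ]
```

>>> drive_tool(deltas=[0,0,0,1,0,0,0,2,0,0,0.01,3,0,0,0.01,4])

```text
t: 21.8
tcp_pos: [0.5319, 0.2899, 0.07]
tool_rot: [0.888, 0.46, -0.007, -0.0]
force: [-2.9, -3.4, 1.1]
finger_gap: 0.436
```

```bash
python3 s1.py
```

```text
t 21.8 T [-0.6364 -0.2934  0.0341] tau6 -0.08065922185778618 qd6 0.17249759972436532 q6 0.9326641756830347 yaw -35.261964112171775 F [-2.9014 -3.3563  1.0534]
```

>>> drive_tool(deltas=[0,0,0,1,0,0,0,2,0,0,0.01,3,0,0,0.01,4])

```text
t: 22.2
tcp_pos: [0.5318, 0.2898, 0.0699]
tool_rot: [0.904, 0.428, -0.007, 0.0]
force: [-1.2, -3.8, 0.7]
finger_gap: 0.441
```

```bash
python3 s1.py
```

```text
t 22.2 T [-0.5875 -0.2965  0.0387] tau6 -0.08103380911052227 qd6 0.17144363830019782 q6 1.0038969095922647 yaw -39.341595260931165 F [-1.156  -3.8388  0.7162]
```

>>> drive_tool(deltas=[0,0,0,1,0,0,0,2,0,0,0.01,3,0,0,0.01,4])

```text
t: 22.6
tcp_pos: [0.5318, 0.2899, 0.0698]
tool_rot: [0.919, 0.395, -0.007, 0.0]
force: [-1.5, -3.4, 0.8]
finger_gap: 0.434
```

```bash
python3 s1.py
```

```text
t 22.6 T [-0.5925 -0.2862  0.0288] tau6 -0.0813408731482923 qd6 0.1718969204654616 q6 1.0751629849647182 yaw -43.426920296627955 F [-1.4593 -3.3983  0.8008]
```

>>> drive_tool(deltas=[0,0,0,1,0,0,0,2,0,0,0.01,3,0,0,0.01,4])

```text
t: 23.0
tcp_pos: [0.5317, 0.2899, 0.0697]
tool_rot: [0.932, 0.362, -0.007, 0.0]
force: [-1.4, -3.3, 2.2]
finger_gap: 0.433
```

```bash
python3 s1.py
```

```text
t 23.0 T [-0.6484 -0.2565 -0.021 ] tau6 -0.08162182755768299 qd6 0.17391881531095701 q6 1.1464490575405784 yaw -47.5124822051603 F [-1.3879 -3.3138  2.2385]
```

>>> drive_tool(deltas=[0,0,0,1,0,0,0,2,0,0,0.01,3,0,0,0.01,4])

```text
t: 23.4
tcp_pos: [0.5317, 0.2899, 0.0696]
tool_rot: [0.944, 0.329, -0.007, 0.001]
force: [-2.0, -3.8, 1.2]
finger_gap: 0.434
```

```bash
python3 s1.py
```

```text
t 23.4 T [-0.6315 -0.219   0.0355] tau6 -0.08179804310202599 qd6 0.17143483721928152 q6 1.217669188273714 yaw -51.59170556995366 F [-1.96  -3.824  1.216]
```

>>> drive_tool(deltas=[0,0,0,1,0,0,0,2,0,0,0.01,3])

```text
t: 23.7
tcp_pos: [0.5316, 0.2899, 0.0695]
tool_rot: [0.953, 0.303, -0.007, 0.001]
force: [-2.0, -2.6, 1.6]
finger_gap: 0.435
```

```bash
python3 s1.py
```

```text
t 23.7 T [-0.6399 -0.089   0.0146] tau6 -0.08221500087529421 qd6 0.17252924029912373 q6 1.2715629141984544 yaw -54.68343377027099 F [-1.9926 -2.6178  1.5666]
```

>>> drive_tool(deltas=[0,0,0,1,0,0,0,2,0,0,0.01,3])

```text
t: 24.0
tcp_pos: [0.5316, 0.2899, 0.0695]
tool_rot: [0.961, 0.278, -0.007, 0.001]
force: [-2.5, -2.4, 2.2]
finger_gap: 0.437
```

```bash
python3 s1.py
```

```text
t 24.0 T [-0.5958 -0.1095  0.036 ] tau6 -0.08240673691034317 qd6 0.17104277761912637 q6 1.3253645803312222 yaw -57.76627088614092 F [-2.5332 -2.4138  2.1867]
```

>>> drive_tool(deltas=[0,0,0,1,0,0,0,2,0,0,0.01,3])

```text
t: 24.3
tcp_pos: [0.5315, 0.29, 0.0694]
tool_rot: [0.968, 0.252, -0.007, 0.001]
force: [-2.8, -2.6, 3.6]
finger_gap: 0.439
```

```bash
python3 s1.py
```

```text
t 24.3 T [-0.5695 -0.0975  0.0237] tau6 -0.08252599043771625 qd6 0.17287679663188985 q6 1.3791596477459798 yaw -60.84754567917763 F [-2.7914 -2.5541  3.5986]
```

>>> drive_tool(deltas=[0,0,0,1,0,0,0,2,0,0,0,3])

```text
t: 24.6
tcp_pos: [0.5315, 0.29, 0.0694]
tool_rot: [0.974, 0.225, -0.007, 0.001]
force: [-2.5, -2.6, 1.1]
finger_gap: 0.433
```

```bash
python3 s1.py
```

```text
t 24.6 T [-0.5849 -0.0714  0.0587] tau6 -0.0813412363640964 qd6 0.17140439912693825 q6 1.4330185721614084 yaw -63.938012403263365 F [-2.5151 -2.5956  1.1318]
```

>>> drive_tool(deltas=[0,0,0,1,0,0,0,2,0,0,0.01,3])

```text
t: 24.9
tcp_pos: [0.5315, 0.29, 0.0693]
tool_rot: [0.98, 0.199, -0.007, 0.001]
force: [-2.4, -3.5, 1.4]
finger_gap: 0.433
```

```bash
python3 s1.py
```

```text
t 24.9 T [-0.5048 -0.0824  0.0744] tau6 -0.08219036506488919 qd6 0.17152401730386974 q6 1.486799250288363 yaw -67.0214667420103 F [-2.4413 -3.5016  1.3768]
```

```bash
python3 st.py
```

```text
t 25.15 Tz -0.003638188243181163 0.04357500254078298 tau6 [-0.0822  0.0202  0.0063 -0.0302 -0.0423 -0.046 ] Fz 1.2126909663646757 yawY -66.94482125485129 q6 1.485495135176538 tcp [0.5315 0.29   0.0693] gap 0.43442771162771826
```

>>> drive_tool(deltas=[0,0,0,1,0,0,0,2,0,0,0.01,3])

```text
t: 25.5
tcp_pos: [0.5315, 0.29, 0.0692]
tool_rot: [0.985, 0.173, -0.007, 0.002]
force: [-1.8, -2.6, 2.1]
finger_gap: 0.434
```

```bash
python3 s1.py
```

```text
t 25.5 T [-0.5675 -0.0659  0.0304] tau6 -0.08350512245669961 qd6 0.17353563861716909 q6 1.5391970700022206 yaw -70.02535742966138 F [-1.7748 -2.58    2.1108]
```

>>> drive_tool(deltas=[0,0,0,1,0,0,0,2,0,0,0.01,3])

```text
t: 25.8
tcp_pos: [0.5314, 0.2901, 0.0691]
tool_rot: [0.989, 0.147, -0.007, 0.002]
force: [-2.4, -1.9, 2.0]
finger_gap: 0.44
```

```bash
python3 s1.py
```

```text
t 25.8 T [-0.4757 -0.0123  0.038 ] tau6 -0.08235839428380132 qd6 0.17415692900602836 q6 1.5929747462176662 yaw -73.108240206428 F [-2.4284 -1.9119  2.0373]
```

>>> drive_tool(deltas=[0,0,0,1,0,0,0,2,0,0,0.01,3])

```text
t: 26.1
tcp_pos: [0.5314, 0.2901, 0.0691]
tool_rot: [0.993, 0.12, -0.007, 0.002]
force: [-1.8, -3.0, 1.7]
finger_gap: 0.434
```

```bash
python3 s1.py
```

```text
t 26.1 T [-0.4987 -0.0063 -0.0054] tau6 -0.0822554505430162 qd6 0.1714440348910504 q6 1.6468099867869983 yaw -76.19446738167174 F [-1.7763 -3.0328  1.7267]
```

>>> drive_tool(deltas=[0,0,0,1,0,0,0,2,0,0,0.01,3])

```text
t: 26.4
tcp_pos: [0.5314, 0.2902, 0.069]
tool_rot: [0.996, 0.093, -0.007, 0.002]
force: [-2.9, -1.9, 2.5]
finger_gap: 0.436
```

```bash
python3 s1.py
```

```text
t 26.4 T [-0.4043  0.0586  0.0189] tau6 -0.08186258375644684 qd6 0.173168976130733 q6 1.7006259669247203 yaw -79.28098808404359 F [-2.8689 -1.9343  2.4574]
```

>>> drive_tool(deltas=[0,0,0,1,0,0,0,2,0,0,0.01,3])

```text
t: 26.7
tcp_pos: [0.5314, 0.2902, 0.069]
tool_rot: [0.998, 0.067, -0.007, 0.002]
force: [-2.9, -1.8, 2.5]
finger_gap: 0.435
```

```bash
python3 s1.py
```

```text
t 26.7 T [-0.4843  0.0896  0.0694] tau6 -0.06358839338645339 qd6 0.17185660571267858 q6 1.754413706391075 yaw -82.36391364241285 F [-2.9281 -1.7931  2.4822]
```

Contact: tau6 rose by 0.018, which is about 2.6 N. A small step more.

>>> drive_tool(deltas=[0,0,0,1])

```text
t: 26.8
tcp_pos: [0.5313, 0.2902, 0.069]
tool_rot: [0.998, 0.057, -0.007, 0.002]
force: [-1.9, -2.1, 1.2]
finger_gap: 0.435
```

```bash
python3 s1.py
```

```text
t 26.8 T [-0.4123  0.0817  0.0798] tau6 -0.07783388486132026 qd6 0.18973480139035068 q6 1.773357754875152 yaw -83.44768257720223 F [-1.9378 -2.0635  1.2078]
```

>>> drive_tool(deltas=[0,0,0,0.4,0,0,0,0.8,0,0,0,1.2])

```text
t: 27.1
tcp_pos: [0.5313, 0.2903, 0.069]
tool_rot: [0.999, 0.046, -0.007, 0.002]
force: [-1.8, -1.3, 1.9]
finger_gap: 0.434
```

```bash
python3 s1.py
```

```text
t 27.1 T [-0.4184  0.0689  0.0117] tau6 0.013012332783546299 qd6 0.0700661883136834 q6 1.7948631067150043 yaw -84.6792790597781 F [-1.8011 -1.3023  1.8816]
```

>>> drive_tool(deltas=[0,0,0,1,0,0,0,2,0,0,0,3])

```text
t: 27.4
tcp_pos: [0.5313, 0.2903, 0.0689]
tool_rot: [1.0, 0.02, -0.007, 0.002]
force: [-3.4, -2.0, 1.1]
finger_gap: 0.433
```

```bash
python3 s1.py
```

```text
t 27.4 T [-0.3724  0.0935  0.1184] tau6 -0.04163410747423768 qd6 0.17369563248523992 q6 1.848639581077866 yaw -87.76261372853581 F [-3.3522 -1.9748  1.1428]
```

Bearing is now about 5.8 N (+0.040 N m), and Tz from the wrist also rose (~0.1). That is mid-range; release the knob and rise.

>>> drive_tool(deltas=[0,0,0,0,0,0,0,0,0,0,0,0,0,0,0,0,0,0,0,0], hand=6.2)

```text
t: 27.9
tcp_pos: [0.5315, 0.2904, 0.069]
tool_rot: [1.0, 0.019, -0.006, 0.002]
force: [-0.3, -0.3, 0.4]
finger_gap: 0.729
```

```bash
python3 s1.py; python3 -c "
from h import *
w=snap('wrist','w20.png')"
```

```text
t 27.9 T [-0.0518 -0.0388 -0.0543] tau6 0.00012674337995122187 qd6 0.001925344084268935 q6 1.8486383950213634 yaw -87.76807899255388 F [-0.2849 -0.3083  0.3865]
```

View pics/w20.png

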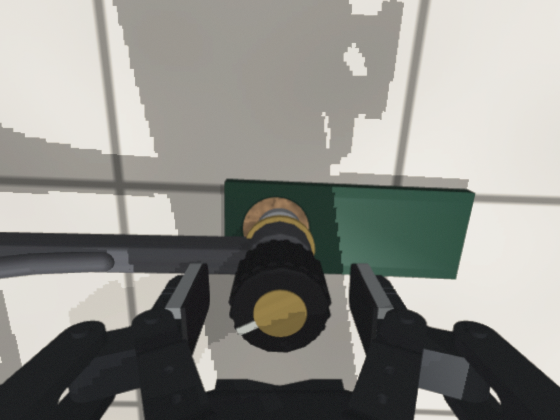

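>>> drive_tool(deltas=[0,0,-1,0,0,0,-4,0,0,0,-8,0,0,0,-13,0,0,0,-18,0,0,0,-18,0,0,0,-18,0])

```text
t: 28.65
tcp_pos: [0.5345, 0.2916, 0.2515]
tool_rot: [1.0, 0.02, -0.004, 0.002]
force: [0.2, -0.1, -0.5]
finger_gap: 0.726
```

```bash
python3 s1.py; python3 -c "
from h import *
np.set_printoptions(precision=4,suppress=True)
w=snap('wrist','w21.png');a=snap('scene','s21.png')
z=cv2.resize(a['frame'][180:280,330:480],(750,500),interpolation=3)[...,::-1]
cv2.imwrite('pics/z21.png',z)
print(proj(w,[.5317,.29,.097]),proj(w,[.5317,.29,.0085]))"
```

```text
t 28.65 T [0.0459 0.1124 0.0288] tau6 1.3837159258400789e-05 qd6 -0.0015244250159521882 q6 1.8484869635597951 yaw -87.76423474782861 F [ 0.1861 -0.0953 -0.4698]
(np.float64(279.0719452574689), np.float64(194.53273349767403)) (np.float64(278.78535689300134), np.float64(174.3657883474399))
```

View pics/w21.png

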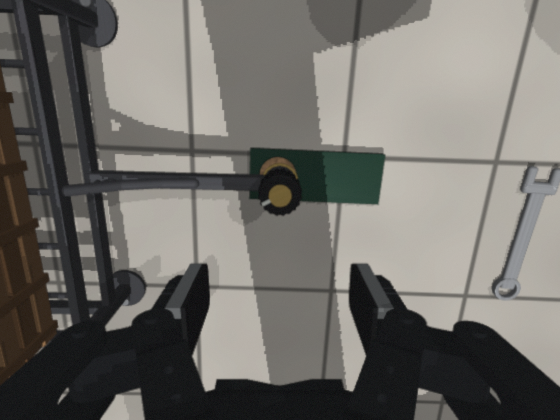

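View pics/s21.png

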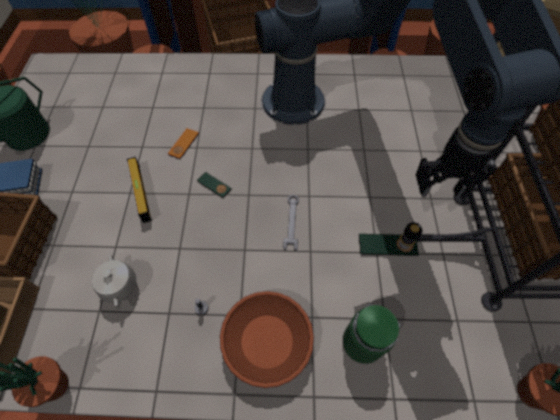

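View pics/z21.png

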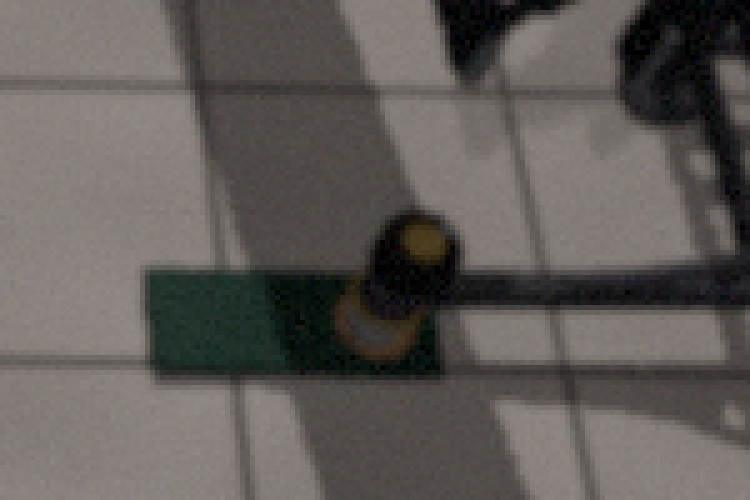

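The foot sits inside the cork ring at crop (375,325), the pad lies straight, and the bystanders are where they were. The tool is clear with zero force. Hand in.

```bash
python3 -c "
from station import manip
print(manip.sign_off())"
```

```text
the job is handed in; nothing more can be done
None
```

The pad is under the foot, the foot is screwed down to light bearing on it, and the job is handed in at about 28.7 s.

**What I did:** I gripped the large green pad by its tail and lifted it over the spanner. I then set it flat on the bench, slid it under the foot and let go. The knob was turned clockwise in one grasp, about 242° or 5.4 mm.

**Last checks:**
- **Fit:** the recess centre and the knob axis measured about 1 mm apart when I released the pad. The last pictures show the foot inside the cork ring and the pad straight.
- **Bearing:** contact came at about 235°. The torque at the last joint then rose about 0.040 N m over free turning, which is roughly 6 N on the foot. The wrist torque also rose, from about 0.03 to 0.12 N m on a single reading, but it is noisy at ±0.03, so I relied on the joint torque.
- **Surroundings:** the robot is clear with about zero force, and none of the other things look moved in the last scene picture.

**Weaker points:** a side moment of about 0.4–0.65 N m from a slight tool tilt was present while turning. The knob was not re-felt after release.

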